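# Open the label printer and hold its cover at the balance point

### The job

Open the small label printer for the colleague who is about to change its label roll: pull the sprung release tab on its side straight out to its stop and let it spring home, so that the cover pops ajar. Then take the cover by its bar, swing it up to its balance point, straight up above its hinge, without letting it fall over backwards, and finish while still gripping the bar and holding the cover still there. Leave everything else on the desk where it is.

Things in the scene. Friction and masses are not known exactly. Their poses are not given: they have to be found in the camera images.
- printer: Small black label printer, fixed on the desk: 170 mm deep (x -80 to +90), 180 wide (y -90 to +90), 120 high without its grey cover. Origin under its centre on the desk; x runs from its front (label slot, towards the robot) to its back, y to the left seen from the robot, z up; turned by up to 0.4 rad. The much bigger printer at the desk's right edge is not meant.
- cover (a joint): Cover angle, rad: 0 shut and latched, about 0.15 ajar on its spring pin once freed, 1.571 straight up (balance point, weight over the hinge), 2.1 fallen back. Almost no friction, no stay: let go, it falls either way. Flat grey panel 135 mm long, 176 wide, 10 thick, 0.17 to 0.35 kg, hinged along the back; the bar's axis lies in the panel's mid plane.
- cover_bar (a point): Middle of the cover's round bar handle: 12 mm thick, along the printer's y, 90 mm free between two arms that carry it 40 mm beyond the panel's front edge (34 mm gap). 175 mm from the hinge axis; shut, at printer (-120, 0, 126) mm. It can turn between the fingers as the cover swings, the gripper pointing down throughout. Axes turn with the cover: x from bar to hinge.
- cover_hinge (a point): Middle of the cover's hinge axis, at printer (55, 0, 126) mm; the axis runs along the printer's y. Fixed to the printer, axes as the printer's. Straight up, the bar is 175 mm above this point.
- release (a joint): How far the release tab is pulled out, in m: 0 home, 0.025 at its stop. It slides along the printer's -y (out of its right side). Spring: about 2 N at home, 7 N at the stop, up to 1 N more while it holds the cover latched; it springs home when let go. The cover is freed from about 0.013 on and pops ajar at once.
- release_tab (a point): Grip point of the release tab, 20 mm below its top: upright aluminium tab 24 mm (printer x) by 12 (y) by 55 tall, top 135 mm above the desk, on a 10 mm steel rod (axis 90 mm above the desk) out of the printer's right side near the front. At home at printer (-60, -145, 115) mm, 49 mm free between tab and printer. Axes as the printer's.
- label_roll: Bystander: spare paper label roll lying flat, 90 mm across, 60 mm high, origin under its centre.
- scanner: Bystander: black hand scanner lying flat, about 155 mm long, 60 mm wide, 40 mm high, origin on the desk near its middle.
- mouse: Bystander: black computer mouse, 100 by 58 by 32 mm, origin under its centre.
- gel: Bystander: white bottle of hand gel, 60 mm across, 150 mm high, origin under its centre.
- stapler: Bystander: stapler, 130 by 35 by 43 mm, origin under its centre.
- dish: Bystander: round steel dish, 120 mm across, 35 mm high, origin under its centre.

How it is judged:
By the outcome, as a careful person would: the job done as asked, in the order asked, and still so for the second after the job is handed in, while the arm keeps its last pose, push and grip.
It also fails if it takes over 48 s, if anything falls off the work surface, if the arm or the gripper's body presses on something with over 40 N, if the wrist force passes 120 N, or if a joint passes its speed limit or range.

### The arm

A 6-joint arm with a two-finger parallel gripper is mounted at the origin on the work surface. World frame = base frame: x ahead of the robot, y to its left, z up, the work surface at z = 0. Lengths are in mm, angles in rad, forces in N, time in s.
With the tool pointing down it reaches from about 325 to 775 mm from the base axis. Payload 9.3 kg.
Tool frame: the origin (TCP) lies between the finger pads, 19 mm behind the fingertips; this is the grasp point; z points along the fingers, y is the line along which they close (so a half turn about z gives the same grasp; the last joint's range is limited). The gripper opens to 85 mm and grips with 20 to 120 N. Pads are 22 mm wide; open, the fingers measure 114 mm over their backs; the gripper's body (76 mm by 85 mm) begins 54 mm behind the grasp point. The pads swing forward as they close: fully open they stand 13 mm farther back than shut.
Start: joints at [-1.26, 0.259, 0.021, 1.334, 0, 1.418], TCP at [246.036, -491.898, 249.979] pointing down, gripper open.
Joint ranges: [-3.04, 3.04], [-0.91, 1.82], [-1.04, 1.36], [-1.92, 1.95], [-1.52, 1.45], [-3.14, 3.14]. Speed limits (rad/s): [2.22, 2.22, 2.79, 3.14, 3.14, 3.14].

### API

Orientations are given as a rotation vector (axis times angle).
In Python, from plant import state, capture, job_done, masks_of, spot_point gives the robot as it stands. The module is installed in compiled form; this text tells all that it offers.
- The arm moves only by the tool carry_out, never from a script. Its argument "targets" is text: rows parted by semicolons, each of 7 numbers parted by spaces: the turn, a rotation vector about the tool's x, y, z in degrees, then the shift along the tool's x, y, z in cm, then the closure, from -1 (fully open) to 1 (shut). In form: wx wy wz x y z claw; .... A call has 1 to 10 rows; each row shifts and turns the commanded pose from where the row before left it, along the tool's axes as they then stand; what a row does not reach is not made up. A row lasts 1/12 s, in which the tool goes at most 41.7 mm and 7.16 degrees, less where a joint would pass 70% of its speed; a pose out of reach is approached as far as the arm can. A call with a gripper value outside its range is refused whole. The fingers move at their own pace and stop on an object; the grip force is fixed at half the most. Time passes only in rows, so rows that do not move let the fingers close. It gives the time, the measured TCP pose, the force, the opening and the grip force at its end, in the units of the state.
- state(): the state, without advancing time (a new reading comes with each control period).
- capture(name): name is "scene" or "side" or "wrist"; returns a dict with "pixels" (480x640x3 uint8, red, green, blue), "K" (3x3 intrinsics, pixels), "pose" (4x4, takes a point from camera to world coordinates); the wrist camera has in their place "hand_eye" (4x4, takes a point from camera to tool coordinates, whose origin is the TCP and whose axes are the flange's). Camera axes: x right, y down, z forward; pixel columns grow to the right and rows downward; lengths in mm; the calibration is good to about 2 mm. A picture is of the moment at which its call begins: read the wrist's pose just before it. There is no depth.
- job_done(): hands the job in; it is judged then, once.
Trained networks look in a picture, given as the dict that the camera call returned (one of the last four; its "shot" number tells which), for a name from the list of things; names that differ only in an ending like _2 or _b are one class to them, and where a whole thing is asked for, a point or a joint stands for the part that bears it (a point fixed in the world has none). Each returns a list of dicts, best first, with "conf" (0 to 1); they miss things now and then, are a little off and sometimes report something else, mostly with a low value. They report only what shows in the picture. A call takes as long as a camera call.
- masks_of(picture, thing): "region" (480x640 bool, what is visible of it) and "box" ([centre column, centre row, width, height] in pixels, round what is visible of it).
- spot_point(picture, thing): "uv" ([column, row] in pixels: a listed point, or the origin of a listed thing).
The state is a dict: "time_s": time; "joint_positions": joint angles; "qvel": joint speeds; "tau": joint torques, N m; "position": TCP position; "orientation": TCP orientation; "force": force on the tool from outside, world axes, zero at the start; "moment": the same for the moment, N m; "grip_width": finger opening in mm; "finger_force": force on a finger pad.
Only numpy, scipy, OpenCV 4.12 (cv2) and the standard library are available. Lean on these libraries where they do the work, as an engineer would, in place of code of your own. Each camera call takes 0.05 s, during which the arm holds its last target. There are 200 camera calls.

## Working session

There is one attempt and no reset: what is moved stays moved. The work goes in short steps, Python scripts to look and compute and a tool call to move; the robot and the scene stay as the last step left them, time stands still between calls to the robot, and variables do not carry over. Pictures are saved under pics/ and viewed, at most 10 in all, crops included, and the job is handed in when it is done.

Besides the shell and the picture viewer there is one more tool, called after "Request:" as a command line: name --argument value ..., lists and objects as JSON in quotes. carry_out: Moves the arm, as the interface text tells. Its arguments: {"type":"object","properties":{"targets":{"type":"string"}},"required":["targets"]}

```bash
mkdir -p pics
cat > h.py <<'E'
import numpy as np, cv2
from scipy.spatial.transform import Rotation as R
from plant import state, capture, job_done, masks_of, spot_point
def save(c,n): cv2.imwrite('pics/'+n+'.png',c['pixels'][:,:,::-1])
def campose(c,s=None):
    if 'pose' in c: return c['pose']
    T=np.eye(4);T[:3,:3]=R.from_rotvec(s['orientation']).as_matrix();T[:3,3]=s['position']
    return T@c['hand_eye']
def ray(c,uv,s=None):
    P=campose(c,s);d=P[:3,:3]@np.linalg.solve(c['K'],[uv[0],uv[1],1]);return P[:3,3],d/np.linalg.norm(d)
def onz(c,uv,z,s=None):
    o,d=ray(c,uv,s);return o+d*(z-o[2])/d[2]
def tri(rs):
    A=sum(np.eye(3)-np.outer(d,d) for o,d in rs);b=sum((np.eye(3)-np.outer(d,d))@o for o,d in rs);return np.linalg.solve(A,b)
E
python3 - <<'E'
from h import *
s=state();print({k:np.round(v,3) for k,v in s.items()})
print(R.from_rotvec(s['orientation']).as_matrix().round(3))
C={}
for n in ['scene','side']:
    c=capture(n);save(c,n+'0');C[n]=c
    print(n,c['pose'].round(2).tolist(),c['K'].tolist())
    for t in ['printer','cover_bar','cover_hinge','release_tab','label_roll','scanner','mouse','gel','stapler','dish']:
        r=spot_point(c,t);print(t,[(np.round(q['uv'],1).tolist(),round(q['conf'],2),onz(c,q['uv'],{'cover_bar':126,'cover_hinge':126,'release_tab':115}.get(t,0)).round(0).tolist()) for q in r[:2]])
E
```

```text
{'time_s': np.float64(0.0), 'joint_positions': array([-1.26 ,  0.259,  0.021,  1.334, -0.   ,  1.418]), 'qvel': array([-0.001,  0.   , -0.002,  0.   , -0.001,  0.002]), 'tau': array([-2.0000e-03, -5.5565e+01,  3.4452e+01,  1.4000e-02, -0.0000e+00,
        0.0000e+00]), 'position': array([ 245.949, -491.671,  249.36 ]), 'orientation': array([-3.056, -0.722,  0.   ]), 'force': array([-0.804, -0.066,  0.249]), 'moment': array([-0.002, -0.022, -0.054]), 'finger_force': np.float64(0.0), 'grip_width': np.float64(85.574)}
[[ 0.894  0.447 -0.   ]
 [ 0.447 -0.894  0.001]
 [ 0.    -0.001 -1.   ]]
scene [[0.62, 0.63, -0.46, 1206.02], [0.78, -0.5, 0.37, -521.85], [0.01, -0.6, -0.8, 1254.33], [0.0, 0.0, 0.0, 1.0]] [[584.4930022375975, 0.0, 324.7492099185162], [0.0, 584.4930022375975, 235.82294518741088], [0.0, 0.0, 1.0]]
printer []
cover_bar [([334.8, 190.1], 0.63, [457.0, 116.0, 126.0])]
cover_hinge [([373.7, 241.6], 0.67, [640.0, 86.0, 126.0])]
release_tab [([296.0, 235.0], 0.68, [503.0, -43.0, 115.0])]
label_roll [([399.8, 220.8], 0.71, [569.0, 257.0, 0.0])]
scanner [([262.5, 251.0], 0.87, [42
[... 528 characters left out ...]
.0, 553.7995251106321, 245.10928462630193], [0.0, 0.0, 1.0]]
printer [([292.8, 279.1], 0.96, [581.0, 81.0, 0.0])]
cover_bar [([326.1, 277.2], 0.71, [459.0, 101.0, 126.0])]
cover_hinge [([275.1, 232.6], 0.75, [632.0, 75.0, 126.0])]
release_tab [([351.7, 233.5], 0.74, [500.0, -42.0, 115.0])]
label_roll [([239.5, 330.3], 0.69, [577.0, 265.0, 0.0])]
scanner [([390.7, 263.6], 0.9, [425.0, -109.0, 0.0]), ([434.8, 189.1], 0.37, [484.0, -409.0, 0.0])]
mouse [([302.5, 386.9], 0.55, [377.0, 280.0, 0.0])]
gel [([438.9, 189.8], 0.97, [474.0, -413.0, 0.0])]
stapler [([323.6, 234.2], 0.93, [616.0, -80.0, 0.0]), ([300.0, 393.1], 0.64, [372.0, 294.0, 0.0])]
dish [([222.7, 436.2], 0.77, [429.0, 459.0, 0.0])]
```

View picture.

View pics/scene0.png

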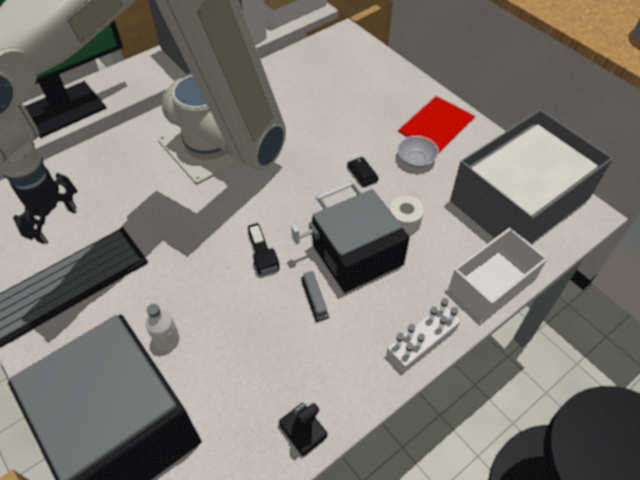

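View pics/side0.png

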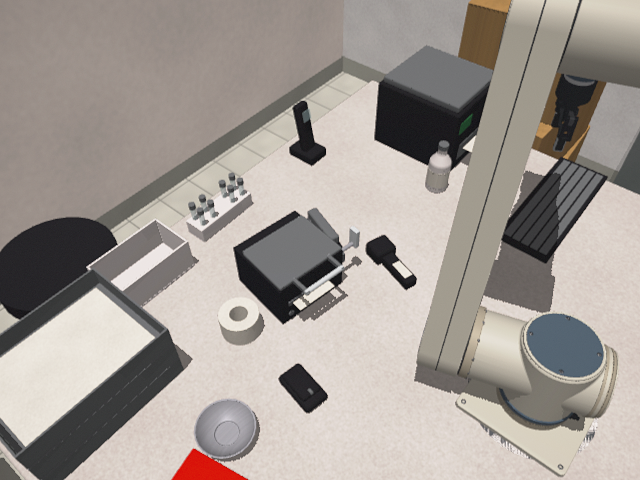

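Run:
```python
from h import *
from scipy.optimize import least_squares
obs=[]
for n in ['scene','side']:
    c=capture(n)
    for t,p in dict(printer=(0,0,0),cover_bar=(-120,0,126),cover_hinge=(55,0,126),release_tab=(-60,-145,115)).items():
        for q in spot_point(c,t)[:1]: obs.append((n,t,c,np.array(p,float),q['uv']))
def proj(c,X):
    P=np.linalg.inv(c['pose']);x=c['K']@(P[:3,:3]@X+P[:3,3]);return x[:2]/x[2]
def f(v):
    M=R.from_euler('z',v[2]).as_matrix()
    return np.concatenate([proj(c,M@p+[v[0],v[1],0])-uv for _,_,c,p,uv in obs])
r=least_squares(f,[577,89,-.156],loss='soft_l1')
print(r.x); 
for o,e in zip(obs,f(r.x).reshape(-1,2)):print(o[0],o[1],e.round(1))
```

```text
[ 5.76987977e+02  9.26171145e+01 -1.51955470e-01]
scene printer [-2.1  0.7]
scene cover_bar [0.4 1. ]
scene cover_hinge [-1.7 -3.4]
scene release_tab [-1.6  1.4]
side printer [-1.4  1.8]
side cover_bar [-1.7  1.9]
side cover_hinge [-4.5  0.2]
side release_tab [ 1.4 -1.2]
```

The tab is at about (296,235) in the scene picture and (354,238) in the side picture. The bar is at about (338,192) in scene. A second rod with a knob shows at scene (290,262), so I'll check it from close by.

Request:
carry_out --targets "0 0 0 2.8 -1.9 0 -1;0 0 0 2.8 -1.9 0 -1;0 0 0 2.8 -1.9 0 -1;0 0 0 2.8 -1.9 0 -1;0 0 0 2.8 -1.9 0 -1;0 0 0 2.8 -1.9 0 -1;0 0 0 2.8 -1.9 0 -1;0 0 0 2.8 -1.9 0 -1;0 0 0 2.8 -1.9 0 -1;0 0 0 2.8 -1.9 0 -1"

```text
time_s: 2.43
position: [412.0, -195.2, 250.2]
orientation: [3.057, 0.722, 0.001]
force: [0.3, -1.1, -0.3]
grip_width: 85.1
finger_force: 0.0
```

Request:
carry_out --targets "0 0 0 2.8 -1.9 0 -1;0 0 0 2.8 -1.9 0 -1;0 0 -6.8 0 0 0 -1;0 0 -6.8 0 0 0 -1;0 0 -6.8 0 0 0 -1;0 0 -6.8 0 0 0 -1;0 0 -6.8 0 0 0 -1;0 0 -6.8 0 0 0 -1;0 0 -6.8 0 0 0 -1;0 0 -6.8 0 0 0 -1"

```text
time_s: 3.27
position: [444.6, -137.6, 250.1]
orientation: [2.383, 2.047, 0.0]
force: [-1.0, 0.7, 0.8]
grip_width: 85.2
finger_force: 0.0
```

Run:
```python
from h import *
s=state();print(s['position'],s['time_s'],R.from_rotvec(s['orientation']).as_matrix().round(3).tolist(),s['joint_positions'].round(2))
c=capture('wrist');save(c,'w1');print(c['hand_eye'].round(2).tolist(),c['K'][0,0])
for t,z in dict(printer=0,cover_bar=126,cover_hinge=126,release_tab=115,scanner=0).items():
  print(t,[(np.round(q['uv']),round(q['conf'],2),onz(c,q['uv'],z,s).round(1)) for q in spot_point(c,t)[:2]])
```

```text
[ 444.55332574 -137.6420546   250.06806603] 3.2667 [[0.151, 0.989, 0.0], [0.989, -0.151, -0.0], [-0.0, 0.0, -1.0]] [-0.48  0.11 -0.16  1.29  0.    1.24]
[[0.0, -0.96, -0.26, 67.44], [1.0, 0.0, 0.0, 1.13], [-0.0, -0.26, 0.96, -122.82], [0.0, 0.0, 0.0, 1.0]] 373.0792892666939
printer []
cover_bar []
cover_hinge []
release_tab [(array([368.,  87.]), 0.91, array([496.2, -42.9, 115. ]))]
scanner [(array([289., 176.]), 0.92, array([427.7, -99.6,   0. ]))]
```

View pics/w1.png

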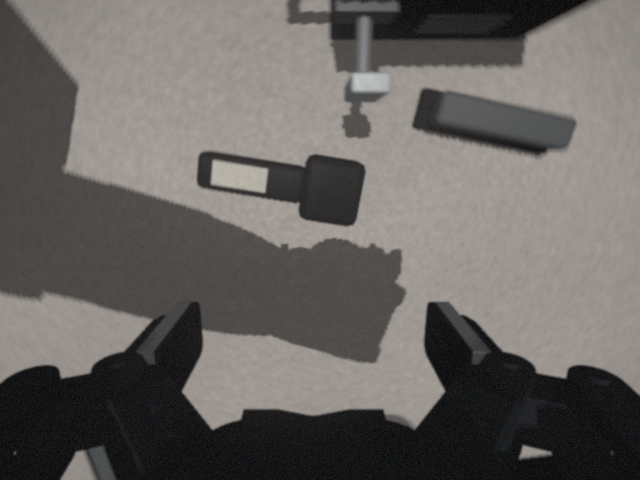

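Wrist picture: the tab is at (370,84), its rod runs to the printer's right side at (362,38), and the printer edge is level in the picture, so the yaw matches. The "knob" was the tab's shadow. Now I'll move over the tab and down.

Request:
carry_out --targets "0 0 0 2.55 0.9 0 -1;0 0 0 2.55 0.9 0 -1;0 0 0 2.55 0.9 0 -1;0 0 0 2.55 0.95 0 -1;0 0 0 0 0 3.4 -1;0 0 0 0 0 3.4 -1;0 0 0 0 0 3.4 -1;0 0 0 0 0 3.3 -1;0 0 0 0 0 0 -1"

```text
time_s: 4.32
position: [493.6, -41.8, 109.9]
orientation: [-2.386, -2.033, 0.008]
force: [-0.2, 0.2, -0.2]
grip_width: 85.1
finger_force: 0.0
```

Run:
```python
from h import *
s=state();print(s['position'],s['force'])
c=capture('wrist');save(c,'w2')
print([(np.round(q['uv']),round(q['conf'],2),onz(c,q['uv'],115,s).round(1)) for q in spot_point(c,'release_tab')[:2]])
```

```text
[493.55571518 -41.78621152 109.85330238] [-0.18003664  0.2177104  -0.15581446]
[(array([319., 342.]), 0.7, array([496.8, -42.8, 115. ]))]
```

View pics/w2.png

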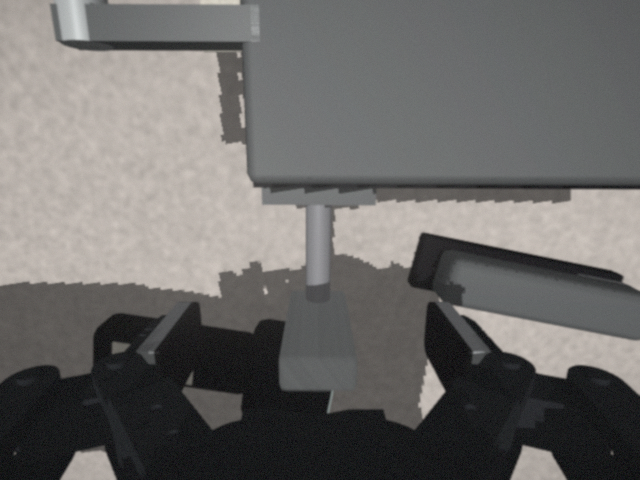

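The tab sits between the fingers at about (318,345), with clear space on both sides. I'll trim the position and close.

Request:
carry_out --targets "0 0 0 0 0.2 -0.4 -1;0 0 0 0 0 0 1;0 0 0 0 0 0 1;0 0 0 0 0 0 1;0 0 0 0 0 0 1;0 0 0 0 0 0 1;0 0 0 0 0 0 1;0 0 0 0 0 0 1;0 0 0 0 0 0 1"

```text
time_s: 5.17
position: [495.5, -42.7, 119.6]
orientation: [-2.387, -2.037, 0.006]
force: [-18.1, 0.5, 18.4]
grip_width: 23.5
finger_force: 58.3
```

Request:
carry_out --targets "0 0 0 -0.3 -0.1 0 1;0 0 0 -0.4 -0.1 0 1;0 0 0 -0.4 0 0 1;0 0 0 -0.4 0 0 1;0 0 0 -0.4 0 0 1;0 0 0 -0.3 0 0 1;0 0 0 0 0 0 1"

```text
time_s: 5.75
position: [491.7, -63.6, 119.6]
orientation: [-2.387, -2.038, -0.0]
force: [-7.8, 7.0, 13.3]
grip_width: 23.2
finger_force: 58.6
```

Request:
carry_out --targets "0 0 0 -0.2 0 0 1;0 0 0 -0.2 0 0 1;0 0 0 -0.1 0 0 1;0 0 0 0 0 0 1;0 0 0 0 0 0 1"

```text
time_s: 6.17
position: [491.1, -67.4, 119.6]
orientation: [-2.386, -2.038, -0.002]
force: [-7.6, 12.6, 12.7]
grip_width: 23.2
finger_force: 58.5
```

Run:
```python
from h import *
s=state();print(s['position'],s['force'])
c=capture('wrist');save(c,'w3')
for n in ['scene','side']:
  c=capture(n)
  for t in ['cover_bar','release_tab']:print(n,t,[(np.round(q['uv'],1),round(q['conf'],2)) for q in spot_point(c,t)[:1]])
```

```text
[491.09965963 -67.44869375 119.58147902] [-7.62336668 12.63166418 12.7288345 ]
scene cover_bar [(array([366.5, 175. ]), 0.71)]
scene release_tab [(array([286.9, 233.2]), 0.43)]
side cover_bar [(array([325.9, 269.3]), 0.65)]
side release_tab [(array([360.6, 230.1]), 0.67)]
```

View pics/w3.png

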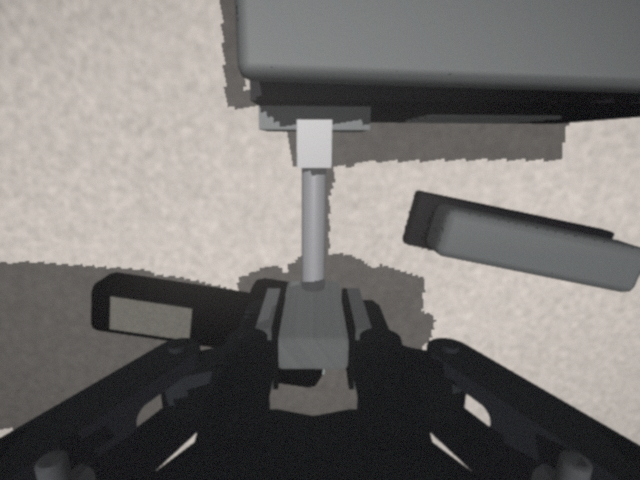

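The tab is at its stop: it has travelled 25.1 mm and the force has jumped to 12.6 N. The cover has popped ajar, with its edge raised at about (240,75). Now I'll let the tab spring home.

Request:
carry_out --targets "0 0 0 0 0 0 -1;0 0 0 0 0 0 -1;0 0 0 0 0 0 -1;0 0 0 0 0 0 -1;0 0 0 0 0 0 -1;0 0 0 0 0 0 -1;0 0 0 0 0 -2 -1;0 0 0 0 0 -4 -1;0 0 0 0 0 -4 -1;0 0 0 0 0 -3 -1"

```text
time_s: 7.35
position: [492.5, -69.4, 251.8]
orientation: [2.388, 2.039, 0.001]
force: [0.7, -0.2, -0.0]
grip_width: 85.3
finger_force: 0.0
```

```bash
cat > fit.py <<'E'
from h import *
s=state();print(s['position'],s['force'],s['time_s'],s['joint_positions'].round(2))
rs=[]
for n in ['scene','side','wrist']:
  c=capture(n)
  for t,z in [('cover_bar',152),('release_tab',115)]:
    q=spot_point(c,t)[:1]
    for q in q:
      print(n,t,np.round(q['uv'],1),round(q['conf'],2),onz(c,q['uv'],z,s).round(1))
      if t=='cover_bar' and q['conf']>.4: rs.append(ray(c,q['uv'],s))
if len(rs)>1: 
  p=tri(rs); print('bar',p.round(1))
print('Rot x',R.from_rotvec(s['orientation']).as_matrix().round(4).tolist())
E
python3 fit.py
```

```text
[492.46851765 -69.41710478 251.84183934] [ 0.73105326 -0.19135624 -0.02003717] 7.35 [-0.31  0.17 -0.09  1.31 -0.    1.42]
scene cover_bar [333.6 186.4] 0.77 [462.6 106.3 152. ]
scene release_tab [298.  230.9] 0.69 [496.2 -31.9 115. ]
side cover_bar [325.2 270.9] 0.79 [458.6 105.4 152. ]
side release_tab [351.7 235.5] 0.47 [496.3 -37.  115. ]
wrist release_tab [310.  201.3] 0.95 [496.3 -42.5 115. ]
bar [460.4 105.9 150.7]
Rot x [[0.157, 0.9876, 0.0016], [0.9876, -0.157, -0.0005], [-0.0003, 0.0017, -1.0]]
```

Request:
carry_out --targets "0 0 0 2.4 -0.85 0 0.15;0 0 0 2.4 -0.85 0 0.15;0 0 0 2.4 -0.85 0 0.15;0 0 0 2.4 -0.85 0 0.15;0 0 0 2.4 -0.85 0 0.15;0 0 0 2.5 -0.85 0 0.15;0 0 0 2.5 -0.8 0 0.15;0 0 0 0 0 0 0.15;0 0 0 0 0 0 0.15"

```text
time_s: 8.55
position: [460.3, 108.8, 248.4]
orientation: [-2.386, -2.043, 0.002]
force: [-0.1, -0.7, -0.0]
grip_width: 36.3
finger_force: 0.0
```

```bash
python3 fit.py
python3 - <<'E'
from h import *
c=capture('wrist');save(c,'w4');print(state()['grip_width'])
E
```

```text
[460.29899017 108.77988348 248.38255698] [-0.11690237 -0.66965364 -0.04671994] 8.55 [ 0.05  0.13 -0.15  1.29 -0.    1.78]
scene cover_bar [330.9 185. ] 0.87 [454.8 103.9 152. ]
scene release_tab [295.8 230.1] 0.72 [491.  -34.6 115. ]
side cover_bar [324.2 269.2] 0.65 [463.1 103.2 152. ]
side release_tab [353.3 234.5] 0.75 [495.4 -41.8 115. ]
wrist cover_bar [315.4 250.3] 0.91 [463.5 111.6 152. ]
wrist release_tab [382.8 410.4] 0.68 [495.6 -41.3 115. ]
bar [460.5 106.5 154.1]
Rot x [[0.1543, 0.988, -0.0011], [0.988, -0.1543, -0.0002], [-0.0004, -0.0011, -1.0]]
36.408237725695344
```

View pics/w4.png

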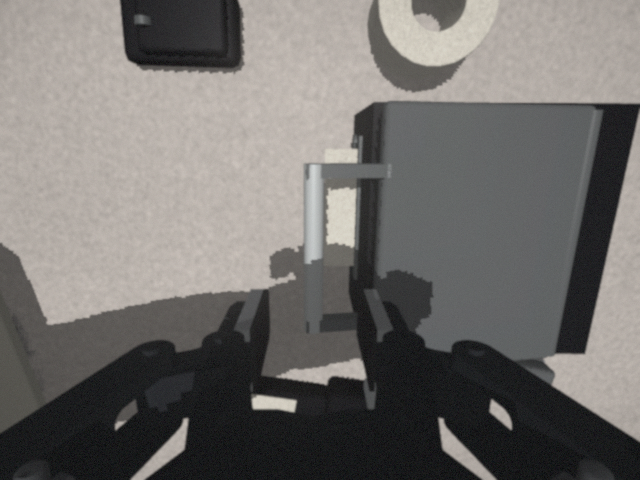

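The bar is at column 314, rows 165–330, between the fingers' planes at about 258 and 372. I'll descend.

Request:
carry_out --targets "0 0 0 0.2 0.15 2 0.15;0 0 0 0 0 3 0.15;0 0 0 0 0 2.5 0.15;0 0 0 0 0 1.5 0.15;0 0 0 0 0 0 0.15"

```text
time_s: 9.47
position: [461.0, 109.3, 156.2]
orientation: [-2.387, -2.037, 0.006]
force: [-0.1, -0.2, -0.2]
grip_width: 36.5
finger_force: 0.0
```

Run:
```python
from h import *
s=state();c=capture('wrist');save(c,'w5');print(s['position'],s['force'])
for q in spot_point(c,'cover_bar')[:1]: print(q['uv'],q['conf'],onz(c,q['uv'],152,s))
```

```text
[460.99579238 109.31051466 156.19934276] [-0.07409473 -0.20859864 -0.24513399]
[314.4, 327.1] 0.71 [462.81806456 109.24017421 152.        ]
```

View pics/w5.png

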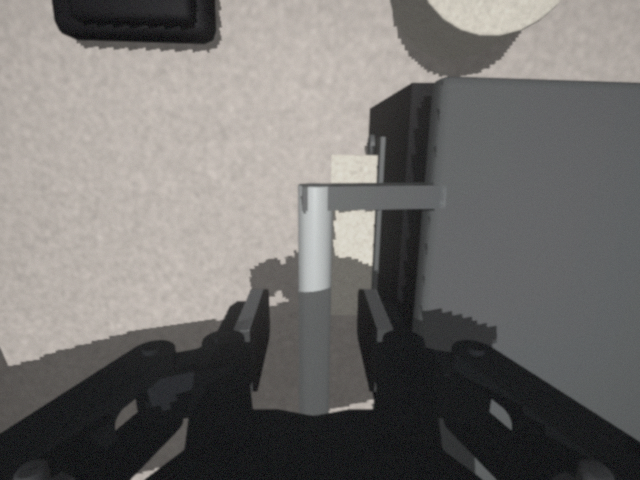

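The bar, at column 314, is centred between the pads at 268 and 362, and the inner finger is clear of the panel. Closing.

Request:
carry_out --targets "0 0 0 0 0 0 1;0 0 0 0 0 0 1;0 0 0 0 0 0 1;0 0 0 0 0 0 1;0 0 0 0 0 0 1;0 0 0 0 0 0 1"

```text
time_s: 10.07
position: [461.3, 109.9, 159.6]
orientation: [-2.388, -2.039, 0.001]
force: [-6.2, 1.6, 2.4]
grip_width: 9.2
finger_force: 58.5
```

Run:
```python
from h import *
s=state();print(s['position'],s['force'],s['moment'],s['grip_width'],R.from_rotvec(s['orientation']).as_matrix().round(4).tolist())
# arc plan in tool axes: tool y ~ printer x, up = -tool z
off=4; p0=np.array([-175*np.cos(.15),175*np.sin(.15)])
for n in [32]:
  a=np.linspace(.15,np.pi/2,n+1);P=np.c_[-175*np.cos(a),175*np.sin(a)]
  print((np.diff(P,axis=0)/10).round(2).tolist())
```

```text
[461.34568179 109.86598727 159.61981145] [-6.21946788  1.56395996  2.35139451] [ 0.24607508  1.37795371 -0.07815332] 9.191607038268714 [[0.1566, 0.9877, -0.0016], [0.9877, -0.1566, 0.0006], [0.0004, -0.0017, -1.0]]
[[0.13, 0.77], [0.17, 0.76], [0.2, 0.75], [0.23, 0.74], [0.27, 0.73], [0.3, 0.72], [0.33, 0.7], [0.36, 0.69], [0.39, 0.67], [0.42, 0.65], [0.45, 0.63], [0.48, 0.61], [0.5, 0.59], [0.53, 0.57], [0.55, 0.54], [0.58, 0.52], [0.6, 0.49], [0.62, 0.47], [0.64, 0.44], [0.66, 0.41], [0.68, 0.38], [0.69, 0.35], [0.71, 0.32], [0.72, 0.29], [0.73, 0.25], [0.74, 0.22], [0.75, 0.19], [0.76, 0.15], [0.77, 0.12], [0.77, 0.09], [0.78, 0.05], [0.78, 0.02]]
```

```bash
python3 fit.py
python3 - <<'E'
from h import *
c=capture('side');a=cv2.resize(c['pixels'][200:350,240:420],None,fx=4,fy=4,interpolation=cv2.INTER_CUBIC)
cv2.imwrite('pics/s6.png',a[:,:,::-1])
E
```

```text
[461.34568179 109.86598727 159.61981145] [-6.21946788  1.56395996  2.35139451] 10.0667 [ 0.06  0.18 -0.32  1.07  0.    1.78]
scene cover_bar [334.4 183.3] 0.92 [455.8 114.4 152. ]
scene release_tab [294.1 232.3] 0.6 [493.8 -41.9 115. ]
side cover_bar [325.7 273.2] 0.59 [453.9 109.5 152. ]
side release_tab [352.5 233.6] 0.58 [498.5 -42.9 115. ]
wrist cover_bar [314.6 321.7] 0.79 [463.3 110.3 152. ]
bar [458.3 111.  153.2]
Rot x [[0.1566, 0.9877, -0.0016], [0.9877, -0.1566, 0.0006], [0.0004, -0.0017, -1.0]]
```

View pics/s6.png

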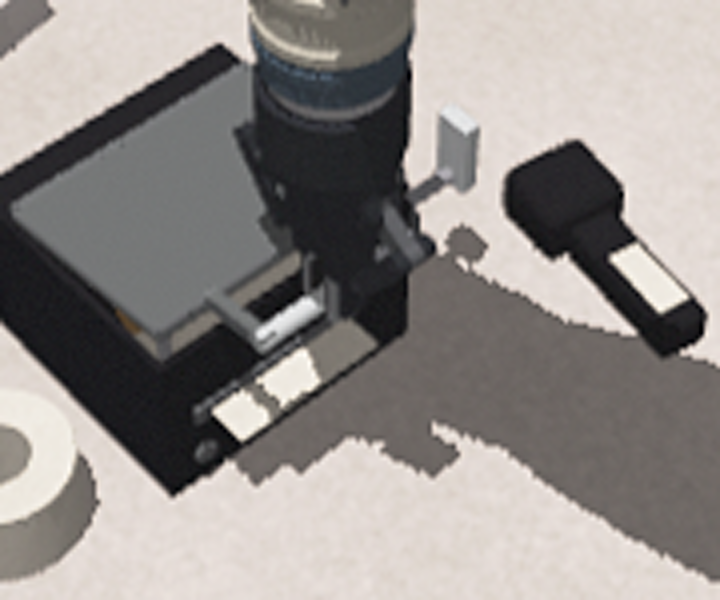

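The fingers hold the bar, but the width reads 9.2 mm, less than the bar's 12 mm, so the grip may be near the tips. I'll regrip a little deeper.

Request:
carry_out --targets "0 0 0 0 0 0 0.15;0 0 0 0 0 0 0.15;0 0 0 0 0 0.4 0.15;0 0 0 0 0.1 0.4 0.15;0 0 0 0 0 0 0.15;0 0 0 0 0 0 1;0 0 0 0 0 0 1;0 0 0 0 0 0 1;0 0 0 0 0 0 1;0 0 0 0 0 0 1"

```text
time_s: 11.4
position: [461.4, 109.7, 150.4]
orientation: [-2.387, -2.038, 0.005]
force: [-8.6, 2.9, 1.7]
grip_width: 10.2
finger_force: 58.4
```

Request:
carry_out --targets "0 0 0 0 0 -0.4 1;0 0 0 0 0.1 -0.77 1;0 0 0 0 0.17 -0.76 1;0 0 0 0 0.2 -0.75 1;0 0 0 0 0.23 -0.74 1;0 0 0 0 0.27 -0.73 1;0 0 0 0 0.3 -0.72 1;0 0 0 0 0.33 -0.7 1;0 0 0 0 0 -0.3 1;0 0 0 0 0 0 1"

```text
time_s: 12.23
position: [480.6, 106.6, 211.0]
orientation: [2.388, 2.038, 0.003]
force: [0.3, -1.6, -1.3]
grip_width: 10.1
finger_force: 58.8
```

```bash
cat > arc.py <<'E'
from h import *
s=state();p=s['position'];c,sn=np.cos(-.1516),np.sin(-.1516)
d=p[:2]-[577.3,92];px=c*d[0]+sn*d[1]-55;py=-sn*d[0]+c*d[1];pz=p[2]-126
print('px,py,pz',px.round(1),py.round(1),pz.round(1),'r',np.hypot(px,pz).round(1),'ang',np.arctan2(pz,-px).round(3),s['force'].round(1),s['moment'].round(2),s['grip_width'],s['time_s'])
E
python3 arc.py; python3 fit.py
```

```text
px,py,pz -152.8 -0.2 85.0 r 174.8 ang 0.507 [ 0.3 -1.6 -1.3] [-0.33 -0.04 -0.09] 10.126838677497783 12.2333
[480.58155098 106.56007672 210.95795813] [ 0.27095871 -1.55732087 -1.25604988] 12.2333 [ 0.05  0.17 -0.19  1.2  -0.    1.78]
scene cover_bar [341.6 175.3] 0.95 [446. 146. 152.]
scene release_tab [292.9 232.7] 0.8 [493.  -44.9 115. ]
side cover_bar [320.3 249.5] 0.89 [504.4  66.2 152. ]
side release_tab [352.7 232.7] 0.59 [499.9 -45.4 115. ]
wrist cover_bar [313.4 327.9] 0.79 [477.7  77.4 152. ]
wrist release_tab [288.5 413.9] 0.34 [447.5  -4.6 115. ]
bar [480.  107.1 207.2]
Rot x [[0.1573, 0.9875, 0.0032], [0.9875, -0.1573, -0.0006], [-0.0001, 0.0032, -1.0]]
```

The cover is moving with the bar and the radius stays at 175 mm. Continuing the arc.

Request:
carry_out --targets "0 0 0 0 0.37 -0.68 1;0 0 0 0 0.4 -0.67 1;0 0 0 0 0.42 -0.65 1;0 0 0 0 0.45 -0.63 1;0 0 0 0 0.48 -0.61 1;0 0 0 0 0.5 -0.59 1;0 0 0 0 0.53 -0.57 1;0 0 0 0 0.55 -0.54 1;0 0 0 0 0.58 -0.52 1;0 0 0 0 0 0 1"

```text
time_s: 13.52
position: [522.4, 99.8, 264.4]
orientation: [2.39, 2.039, -0.001]
force: [1.8, -3.7, -3.9]
grip_width: 10.0
finger_force: 58.8
```

```bash
python3 arc.py
```

```text
px,py,pz -110.4 -0.6 138.4 r 177.0 ang 0.897 [ 1.8 -3.7 -3.9] [-0.76 -0.43 -0.05] 10.01638540508755 13.5167
```

Request:
carry_out --targets "0 0 0 0 0.64 -0.46 1;0 0 0 0 0.64 -0.43 1;0 0 0 0 0.66 -0.4 1;0 0 0 0 0.68 -0.37 1;0 0 0 0 0.69 -0.34 1;0 0 0 0 0.71 -0.31 1;0 0 0 0 0.72 -0.28 1;0 0 0 0 0.73 -0.25 1;0 0 0 0 0 0 1"

```text
time_s: 14.27
position: [576.3, 91.1, 295.0]
orientation: [2.389, 2.038, 0.002]
force: [-5.5, -5.8, 11.6]
grip_width: 9.5
finger_force: 61.8
```

```bash
python3 arc.py
```

```text
px,py,pz -55.8 -1.1 169.0 r 178.0 ang 1.252 [-5.5 -5.8 11.6] [-1.02  1.5  -0.2 ] 9.542188330703377 14.2667
```

Request:
carry_out --targets "0 0 0 0 0 0 1;0 0 0 0 0 0 1"

```text
time_s: 14.43
position: [575.5, 91.2, 294.7]
orientation: [2.389, 2.038, 0.001]
force: [-6.9, -5.6, 9.6]
grip_width: 9.9
finger_force: 61.6
```

```bash
python3 arc.py; python3 fit.py;python3 - <<'E'
from h import *
c=capture('side');a=cv2.resize(c['pixels'][160:310,220:400],None,fx=4,fy=4,interpolation=cv2.INTER_CUBIC)
cv2.imwrite('pics/s7.png',a[:,:,::-1])
E
```

```text
px,py,pz -56.6 -1.0 168.7 r 178.0 ang 1.247 [-6.9 -5.6  9.6] [-0.98  1.32 -0.19] 9.944465060087303 14.4333
[575.52793478  91.24184278 294.72076903] [-6.88803948 -5.57671186  9.61259426] 14.4333 [ 0.01  0.31  0.2   1.46 -0.    1.74]
scene cover_bar [357.3 175.7] 0.91 [471.8 176.5 152. ]
scene release_tab [294.  230.8] 0.57 [490.  -39.3 115. ]
side cover_bar [285.1 195.2] 0.8 [677.9 -12.2 152. ]
side release_tab [349.8 234.9] 0.76 [500.9 -35.7 115. ]
wrist cover_bar [312.8 326.9] 0.94 [565.6  18.9 152. ]
bar [572.1  90.1 292. ]
Rot x [[0.1573, 0.9876, 0.0016], [0.9876, -0.1573, -0.0005], [-0.0003, 0.0016, -1.0]]
```

View pics/s7.png

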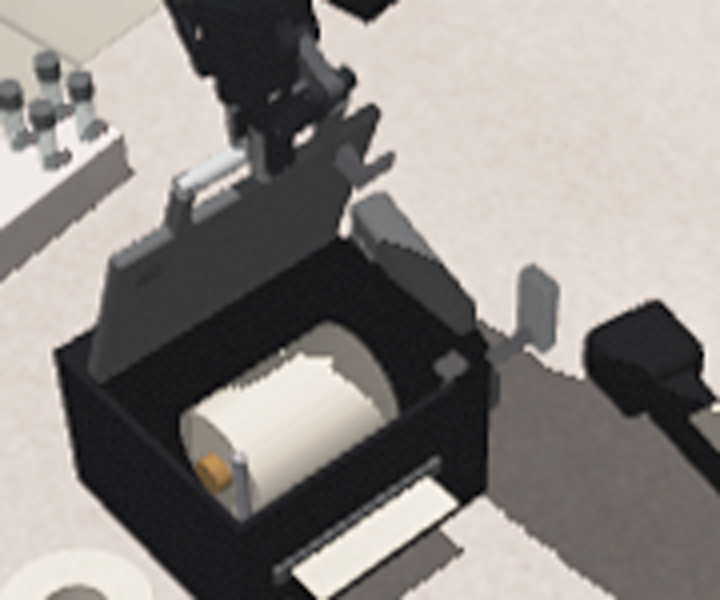

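The cover is well up and the bar is in the fingers, at crop (270,150). The residual force pushes the tool radially outwards, so I'll nudge up and see.

Request:
carry_out --targets "0 0 0 0 0 -0.2 1;0 0 0 0 0 0 1;0 0 0 0 0 0 1"

```text
time_s: 15.18
position: [575.6, 91.2, 294.9]
orientation: [-2.39, -2.039, 0.001]
force: [-1.3, -4.9, -2.1]
grip_width: 10.1
finger_force: 60.3
```

```bash
python3 arc.py
```

```text
px,py,pz -56.6 -1.0 168.9 r 178.1 ang 1.248 [-1.3 -4.9 -2.1] [-1.    0.4  -0.19] 10.054785179639513 15.1833
```

Request:
carry_out --targets "0 0 0 -0.1 0.69 -0.22 1;0 0 0 0 0.69 -0.19 1;0 0 0 0 0.7 -0.16 1;0 0 0 0 0.71 -0.13 1;0 0 0 0 0.71 -0.1 1;0 0 0 0 0.6 -0.06 1;0 0 0 0 0.5 -0.03 1;0 0 0 0 0.4 -0.01 1;0 0 0 0 0 0 1;0 0 0 0 0 0 1"

```text
time_s: 16.02
position: [626.2, 82.5, 304.8]
orientation: [2.388, 2.038, 0.003]
force: [-1.4, -0.8, 5.8]
grip_width: 9.4
finger_force: 61.4
```

```bash
python3 arc.py
```

```text
px,py,pz -5.2 -2.0 178.8 r 178.9 ang 1.541 [-1.4 -0.8  5.8] [-0.21  0.45  0.01] 9.369764644233472 16.0167
```

Request:
carry_out --targets "0 0 0 0 0.3 -0.05 1;0 0 0 0 0.28 0 1;0 0 0 0 0 0 1;0 0 0 0 0 0 1;0 0 0 0 0 0 1;0 0 0 0 0 0 1"

```text
time_s: 16.52
position: [631.3, 81.7, 304.9]
orientation: [2.389, 2.039, 0.002]
force: [-2.1, -1.4, 6.3]
grip_width: 9.6
finger_force: 61.4
```

```bash
python3 arc.py; python3 fit.py;python3 - <<'E'
from h import *
a=[]
for n,b in [('side',(140,220)),('scene',(130,290))]:
  c=capture(n);y,x=b;a.append(cv2.resize(c['pixels'][y:y+150,x:x+130],None,fx=3,fy=3,interpolation=cv2.INTER_CUBIC))
cv2.imwrite('pics/s8.png',np.hstack(a)[:,:,::-1])
E
```

```text
px,py,pz -0.0 -2.0 178.9 r 178.9 ang 1.571 [-2.1 -1.4  6.3] [-0.14  0.74 -0.02] 9.62297156251134 16.5167
[631.31532392  81.69460907 304.92025787] [-2.10120335 -1.42518201  6.34484583] 16.5167 [-0.    0.41  0.38  1.54 -0.    1.73]
scene cover_bar [373.3 189. ] 0.62 [530.7 178.9 152. ]
scene release_tab [293.3 232.7] 0.56 [493.6 -44.2 115. ]
side cover_bar [268.6 174.3] 0.73 [759.4 -41.9 152. ]
side release_tab [352.7 234.7] 0.86 [496.1 -40.4 115. ]
wrist cover_bar [314.3 325.3] 0.7 [622.    5.4 152. ]
bar [629.4  81.3 306.6]
Rot x [[0.1569, 0.9876, 0.0015], [0.9876, -0.1569, -0.0001], [0.0001, 0.0015, -1.0]]
```

View pics/s8.png

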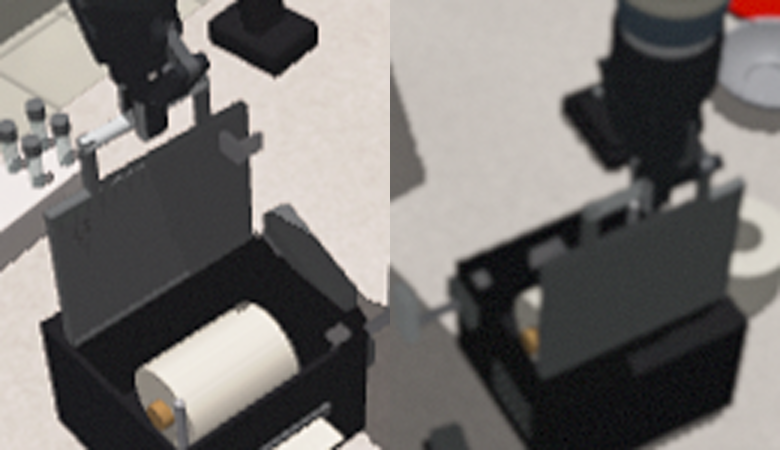

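The cover stands upright above its hinge, and the bar is gripped at left crop (145,125). The tab is home. I'll let it settle and hand in.

Request:
carry_out --targets "0 0 0 0 0 0 1;0 0 0 0 0 0 1;0 0 0 0 0 0 1;0 0 0 0 0 0 1;0 0 0 0 0 0 1;0 0 0 0 0 0 1"

```text
time_s: 17.57
position: [631.3, 81.7, 304.9]
orientation: [2.389, 2.039, 0.002]
force: [-1.3, -1.3, 5.7]
grip_width: 9.8
finger_force: 61.3
```

```bash
python3 arc.py; python3 -c "
from plant import job_done; print(job_done())"
```

```text
px,py,pz -0.1 -2.0 178.9 r 178.9 ang 1.57 [-1.3 -1.3  5.7] [-0.17  0.7  -0.02] 9.835624670148855 17.5667
the job is handed in; nothing more can be done
None
```

I pulled the release tab to its stop and let it spring home, then swung the cover up to about 1.57 rad and handed in at 17.6 s on the robot's clock, still gripping the bar and holding the cover still; nothing else on the desk was touched as far as I could see, and no verdict came back.

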